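# Fit the handle to the cam clamp and lock it

### The arm

A 6-joint arm with a two-finger parallel gripper is mounted at the origin on a cart in front of the work surface, level with it; the furniture and walls round the work are solid. World frame = base frame: x ahead of the robot, y to its left, z up, the work surface at z = 0. Lengths are in m, angles in rad, forces in N, time in s.
With the tool pointing down it reaches from about 0.35 to 0.975 m from the base axis. Payload 4.9 kg.
Tool frame: the origin (TCP) lies between the finger pads; the fingertips stand 14 mm ahead of it and the grasp point (between the pads) lies 5 mm behind it (manip.tcp_to_tips is the distance from the TCP to the fingertips, in m); z points along the fingers, y is the line along which they close (so a half turn about z gives the same grasp; the last joint's range is limited). The gripper opens to 85 mm and grips with 20 to 120 N. Pads are 22 mm wide; open, the fingers measure 114 mm over their backs; the gripper's body (76 mm by 85 mm) begins 54 mm behind the grasp point. The pads swing forward as they close: fully open they stand 13 mm farther back than shut.
Start: joints at [-1.395, 0.053, 1.613, -0, 1.476, -0.119], TCP at [0.182, -0.598, 0.245] pointing down, gripper open.
Joint ranges: [-3.01, 3.01], [-1.01, 2.22], [0.06, 2.58], [-1.02, 4.17], [0.09, 2.62], [-3.14, 3.14]. Speed limits (rad/s): [2.57, 2.57, 3.14, 3.14, 3.14, 3.14].

### API

Orientations are given as a unit quaternion [w, x, y, z].
In Python, from plant import manip gives the robot as it stands.
- The arm moves only by the tool servo_tool, never from a script. Its argument "moves" is a list that holds one entry, the list of rows, each a list of 7 numbers: the shift along the tool's x, y, z in mm, then the turn, a rotation vector about the tool's x, y, z in degrees, then the finger opening in mm, from 0 to 85.4. In form: [[[x, y, z, ax, ay, az, fingers], ...]]. A call has 1 to 12 rows; each row shifts and turns the commanded pose from where the row before left it, along the tool's axes as they then stand; what a row does not reach is not made up. A row lasts 1/8 s, in which the tool goes at most 62.5 mm and 10.7 degrees, less where a joint would pass 70% of its speed; a pose out of reach is approached as far as the arm can. A call with a gripper value outside its range is refused whole. The fingers move at their own pace and stop on an object; the grip force is fixed at half the most. Time passes only in rows, so rows that do not move let the fingers close. It gives the time, the measured TCP pose, the force, the opening and the grip force at its end, in the units of the state.
- manip.state(): the state, without advancing time (a new reading comes with each control period).
- manip.grab_frame(name): name is "scene" or "top"; returns a dict with "image" (420x560x3 uint8, blue, green, red), "mtx" (3x3 intrinsics, pixels), "eye" and "rotation" of the camera in the world. Camera axes: x right, y down, z forward; pixel columns grow to the right and rows downward; lengths in m; the calibration is good to about 2 mm. A picture is of the moment at which its call begins. There is no depth.
- manip.job_done(): hands the job in; it is judged then, once.
The state is a dict: "time": time; "joint_pos": joint angles; "joint_vel": joint speeds; "joint_efforts": joint torques, N m; "tool_pos": TCP position; "tool_rot": TCP orientation; "contact_force": force on the tool from outside, world axes, zero at the start; "ft_torque": the same for the moment, N m; "gripper_width": opening from 0.0 (shut) to 1.0 (fully open); "grasp_force": force on a finger pad.
Only numpy, scipy, OpenCV 4.12 (cv2) and the standard library are available. Lean on these libraries where they do the work, as an engineer would, in place of code of your own. Each camera call takes 0.05 s, during which the arm holds its last target. There are 200 camera calls.

### The job

Fit the removable handle to the blue bench cam clamp: take the bare-metal tube with the hole in its side out of the wooden rack and, leaving the clamp lever leaning over as it stands, slide the tube fully home onto the lever's square stub so that the brass spring button pops out through the hole. Then use the fitted handle to throw the lever over to the other side as far as it goes, which clamps the aluminium strip, and let go. Leave the red tube in the rack and do not disturb the loose things lying around.

Things in the scene. Friction and masses are not known exactly. Their poses are not given: they have to be found in the camera images.
- handle: Loose bare aluminium square tube, 0.22 kg, 33x33 mm, bore 27x27, 151 long; solid black rubber grip 36x36 over its top 48 mm (hold it there). Origin: centre of the open lower end (mouth); z along the tube to the grip. 16x16 hole in its -x wall, centred 40 mm above the mouth. Starts upright, 30 mm deep in a rack pocket, x axis along the rack's x
- stub_tip (a point): Centre of the tip of the lever's stub; z outward along the stub, x along the hinge axis. Steel bar 24x24 mm, round tapered nose over its last 10 mm. Brass button on its -x side, 33 mm back from the tip. Collar 34x34 mm 73 mm back: tube fully home rests on it (handle origin at z = -73 mm here, axes parallel, hole over button). Hinge line 123 mm back from the tip
- cam_lever (a joint): Clamp lever, rad. 0 = leaning 34 degrees from vertical toward the clamp's -y (robot's right at clamp yaw 0); grows as it is thrown over toward +y (turning about stub_tip's -x) to the stop at 0.95, 20 degrees past vertical. Starts at 0 to 0.15. Hinge 72 mm above the bench; friction 0.9 N m, stays where it is left
- button (a joint): Spring button travel, m: 0 = out (brass dome 16 mm across, 6 mm proud of the stub), up to 0.0065 pressed in; 2 N at 0, 8 N fully in. The tube's mouth cams it in as it slides over (5 to 15 N of push along the stub); it pops out when the hole reaches it
- clamp: Fixed bench cam clamp: grey base plate 110x130x12 mm with two blue cheeks, 100 mm high, and the lever between them; an aluminium strip 280 mm long lies through it along its y. Origin: centre of the underside; z up
- rack: Fixed plywood block 100x220x45 mm with two square pockets 35x35 mm, 30 mm deep, at y = -60 and +60 mm, holding the handle and the red tube upright (which is where varies). Origin: centre of the underside
- red_tube: Loose tube of the same size as the handle but painted red, with a grey grip and no hole; to be left in the rack. Origin: centre of its lower end
- nail_box: Loose bystander: pale card box, 50x50x52 mm; origin at the centre of its underside
- screwdriver: Loose bystander: screwdriver with an amber handle, lying, 208 long mm; origin at the centre of its underside
- hex_bolt: Loose bystander: steel hex bolt with nut, 74 long mm; origin at the centre of its underside
- glue_tube: Loose bystander: pale tube with a red cap, lying, 106 long mm; origin at the centre of its underside
Things that resemble listed ones, but are neither listed nor needed, are in the scene too. Leave any green or pink look-alike of the handle alone.

How it is judged:
On the way, in this order (a step that is already met when the one before it is completed fails the run):
1. with the lever still leaning to its starting side, the handle is fully home on the stub and the button has popped out into the hole (z of handle in the frame of stub_tip below -0.069 m and x of handle in the frame of stub_tip between -0.005 and 0.005 m and angle between the z axis of handle and the z axis of stub_tip, either way round below 0.08 rad and value of joint button below 0.0015 m and y of handle in the frame of stub_tip between -0.005 and 0.005 m and value of joint cam_lever below 0.35 rad), for 0.2 s.
2. the lever, handle on it, is thrown fully over (z of handle in the frame of stub_tip below -0.069 m and x of handle in the frame of stub_tip between -0.005 and 0.005 m and angle between the z axis of handle and the z axis of stub_tip, either way round below 0.08 rad and value of joint button below 0.0015 m and y of handle in the frame of stub_tip between -0.005 and 0.005 m and value of joint cam_lever above 0.87 rad), for 0.2 s.
At the end, for the whole second after the job is handed in: Handle on the stub within 4 mm of fully home, 5 mm of its axis, 0.08 rad of its direction; button out in the hole (pressed in under 1.5 mm); lever above 0.87 rad (stop at 0.95); handle at rest; red tube upright in its pocket, moved under 20 mm (all of step 2 and linear speed of handle below 0.02 m/s and distance of red_tube from where it was at the start of the episode below 0.02 m and angle between red_tube's own z axis and vertical below 0.2 rad); the robot touches nothing.
It fails at once if the red tube is taken from its pocket or knocked more than 20 mm (not (distance of red_tube from where it was at the start of the episode below 0.02 m and angle between red_tube's own z axis and vertical below 0.2 rad)).
It fails at once if a loose bystander (nail box, screwdriver, bolt, glue tube) is moved more than 30 mm (distance of any of nail_box, screwdriver, hex_bolt, glue_tube from where it was at the start of the episode above 0.03 m).
It also fails if it takes over 48 s, if anything falls off the work surface, if the arm or the gripper's body presses on something with over 40 N, if the wrist force passes 120 N, or if a joint passes its speed limit or range.

## Working session

There is one attempt and no reset: what is moved stays moved. The work goes in short steps, Python scripts to look and compute and a tool call to move; the robot and the scene stay as the last step left them, time stands still between calls to the robot, and variables do not carry over. Pictures are saved under pics/ and viewed, at most 10 in all, crops included, and the job is handed in when it is done.

Besides the shell and the picture viewer there is one more tool, called after "Emit:" by a JSON object that holds its "op" and its "data". servo_tool: Moves the arm, as the interface text tells. Its arguments: {"type":"object","properties":{"moves":{"type":"array"}},"required":["moves"]}

```bash
mkdir -p pics; ls; python3 - <<'E'
from plant import manip
import cv2,numpy as np
for n in("scene","top"):
    f=manip.grab_frame(n); cv2.imwrite(f"pics/{n}0.png",f["image"]); np.savez(f"{n}0.npz",**{k:np.array(f[k]) for k in f})
    print(n,f["mtx"],f["eye"],f["rotation"])
print(manip.state())
E
```

```text
pics
scene [[519.10098655   0.         278.83476445]
 [  0.         519.10098655 213.87510937]
 [  0.           0.           1.        ]] [-0.08688951  0.53734697  1.21086313] [ 0.11712523 -0.34370771  0.87302606 -0.3255337 ]
top [[449.8496849    0.         276.68326932]
 [  0.         449.8496849  207.5789424 ]
 [  0.           0.           1.        ]] [ 0.33925418 -0.15099922  1.07893624] [ 0.06684449 -0.6946967   0.71288791 -0.06869602]
{'time': 0.1, 'joint_pos': array([-1.39500766e+00,  5.32878350e-02,  1.61414861e+00,  3.36028520e-06,
        1.47600208e+00, -1.19037684e-01]), 'joint_vel': array([-7.00497131e-04, -2.43729342e-03, -3.61529493e-03,  1.14471118e-03,
       -2.00038001e-04,  4.46379104e-05]), 'joint_efforts': array([ 1.48183412e-04, -3.94906926e+01, -3.71361959e+01, -1.28152055e-04,
        3.91023204e-03,  5.13484721e-06]), 'tool_pos': array([ 0.1814931 , -0.59750912,  0.24419263]), 'tool_rot': array([-9.22610614e-04,  9.89153942e-01,  1.46879637e-01, -2.45134328e-05]), 'contact_force': array([ 0.02094184,  0.79982296, -0.30356406]), 'ft_torque': array([ 0.09567731, -0.01040387, -0.00472147]), 'grasp_force': 0.0, 'gripper_width': 0.9990127167498217}
```

View pics/scene0.png

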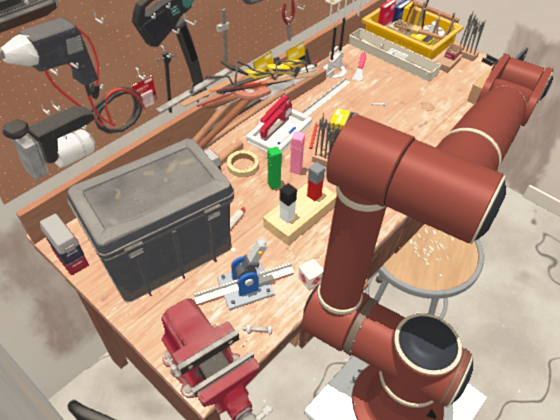

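View pics/top0.png

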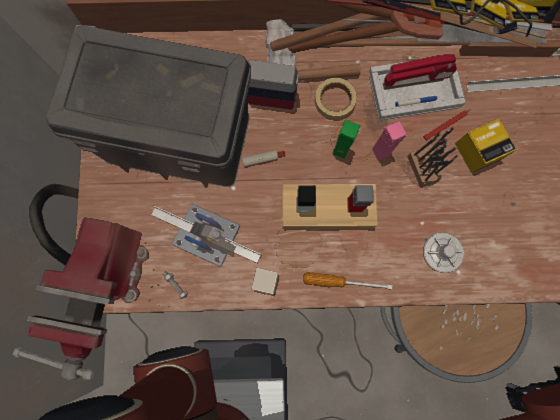

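The scene picture shows the black-grip bare tube at (288,205) and the red tube with a grey grip at (316,182), both in the rack. Green (274,168) and pink (297,150) look-alikes stand behind, and the clamp is at (247,280). In the top picture the handle is at (307,198), the red tube at (360,200) and the clamp at (206,235). The handle is the black-grip bare metal tube. I'll confirm that in enlarged crops.

```bash
cat > h.py <<'E'
import numpy as np,cv2
from scipy.spatial.transform import Rotation as R
def cam(n):
    f=np.load(n+".npz"); q=f["rotation"]; return f["image"],f["mtx"],f["eye"],R.from_quat(q,scalar_first=True).as_matrix()
def ray(c,uv):
    _,K,e,M=c; return e,M@np.linalg.solve(K,[*uv,1])
def atz(c,uv,z):
    e,d=ray(c,uv); return e+d*(z-e[2])/d[2]
def proj(c,p):
    _,K,e,M=c; q=K@(M.T@(np.asarray(p)-e)); return q[:2]/q[2]
def tri(c1,u1,c2,u2):
    e1,d1=ray(c1,u1);e2,d2=ray(c2,u2); s=np.linalg.lstsq(np.c_[d1,-d2],e2-e1,rcond=None)[0]
    a,b=e1+s[0]*d1,e2+s[1]*d2; return (a+b)/2,np.linalg.norm(a-b)
def crop(c,x,y,w,h,k): return cv2.resize(c[0][y:y+h,x:x+w],None,fx=k,fy=k,interpolation=cv2.INTER_CUBIC)
E
python3 - <<'E'
from h import *
s,t=cam("scene0"),cam("top0")
print(atz(t,(265,290),0),atz(s,(310,285),0.0), atz(t,(307,200),.166),atz(s,(288,190),.166))
a=np.vstack([np.hstack([crop(t,145,190,130,100,3),crop(t,275,170,130,100,3)]),np.hstack([crop(s,185,225,130,100,3),crop(s,240,145,130,100,3)])])
cv2.imwrite("pics/c1.png",a);print(a.shape)
E
```

```text
[ 0.35159751 -0.12389666  0.        ] [ 3.58848711e-01 -1.09052577e-01 -2.22044605e-16] [ 0.53104256 -0.21899301  0.166     ] [ 0.54162826 -0.21394439  0.166     ]
(600, 780, 3)
```

View pics/c1.png

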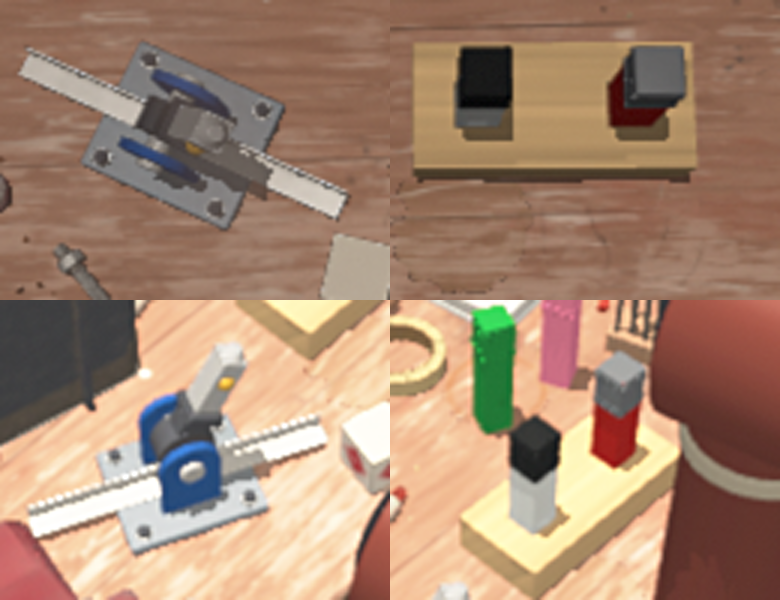

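Crops: the black-grip tube at top (307,198) is bare metal. The other rack tube is red and grey, and green and pink stand outside the rack, so the handle is confirmed. The brass button faces the robot side of the stub. I'll zoom in on the clamp, stub and hole.

```bash
python3 - <<'E'
from h import *
s,t=cam("scene0"),cam("top0")
a=np.vstack([np.hstack([crop(t,165,195,80,60,5),crop(t,280,170,80,60,5)]),np.hstack([crop(s,210,238,80,60,5),crop(s,262,180,80,60,5)])])
cv2.imwrite("pics/c2.png",a);print(a.shape)
E
```

```text
(600, 800, 3)
```

View pics/c2.png

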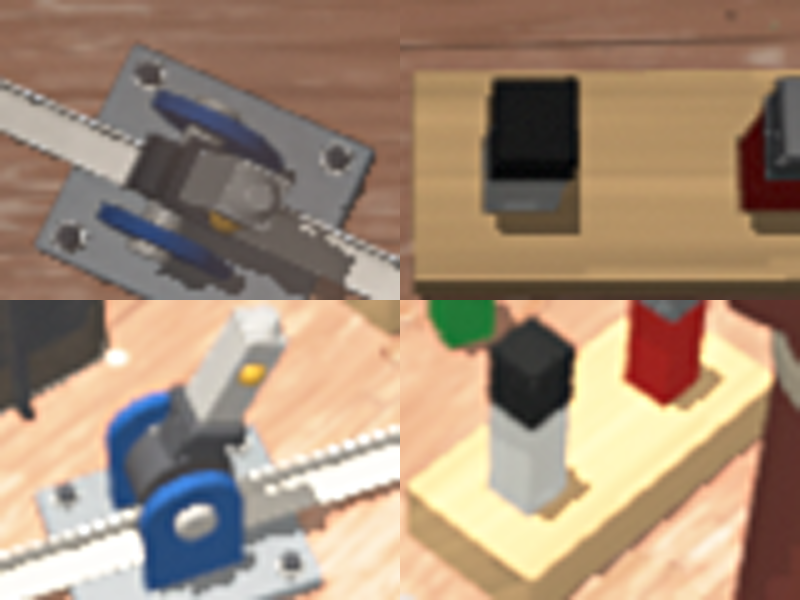

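The hole shows on neither visible face of the handle (-x and +y), so it seems to face away from the robot. I'll verify that once it's lifted. The stub tip is at scene (261.6,241.6) and top (216.6,233.4), and the button at (260.2,252.6) and (209.4,239.4). Next I'll fit the poses.

```bash
cat > fit.py <<'E'
from h import *
from scipy.optimize import least_squares
s,t=cam("scene0"),cam("top0")
def T(x,y,w,p): return np.array([x,y,0])+R.from_euler('z',w).apply(p)
def stub(w,q,d,px=0):  # point d from hinge along the stub, px along hinge
    a=np.radians(34)-q; return np.array([px,-np.sin(a)*d,.072+np.cos(a)*d])
def lever(v,d,px=0): return T(v[0],v[1],v[2],stub(0,v[3],d,px))
def clampm(v):
    c=lambda a,b,z=.012:T(v[0],v[1],v[2],[a*.055,b*.065,z])
    return [(t,c(1,1),(192.6,203.6)),(t,c(1,-1),(239.7,225)),(t,c(-1,-1),(221.7,266)),(t,c(-1,1),(172.3,244)),
     (s,c(1,1),(217.6,277.3)),(s,c(-1,-1),(274.4,293.5)),
     (s,lever(v,.123),(261.6,241.6)),(t,lever(v,.123),(216.6,233.4)),(s,lever(v,.09,-.016),(260.2,252.6)),(t,lever(v,.09,-.016),(209.4,239.4))]
def rackm(v):
    c=lambda a,b:T(v[0],v[1],v[2],[a*.05,b*.11,.045])
    return [(t,c(1,1),(282.7,184)),(t,c(1,-1),(376.7,184)),(t,c(-1,-1),(375.7,226.7)),(t,c(-1,1),(283,226)),(s,c(1,1),(264,217.7)) if 0 else (s,c(-1,1),(287.7,235)),(s,c(1,1),(264,217.7)),(s,c(-1,-1),(336.7,195.7))]
def handm(v):
    c=lambda a,b:T(v[0],v[1],v[2],[a*.018,b*.018,.166])
    return [(t,c(1,1),(298.6,185.6)),(t,c(1,-1),(315.6,185.6)),(s,c(1,1),(280,190)),(s,c(1,-1),(288.6,183.6)),(s,c(-1,-1),(296.6,190)),(s,c(-1,1),(288.2,197))]
for n,m,x0 in(("clamp",clampm,[.45,0,-.4,.05]),("rack",rackm,[.53,-.28,0]),("hand",handm,[.53,-.22,0])):
    f=lambda v:np.concatenate([proj(c,p)-u for c,p,u in m(v)])
    r=least_squares(f,x0,loss="soft_l1"); print(n,r.x.round(4)); print(f(r.x).reshape(-1,2).round(1).tolist())
    if n=="rack": print(T(*r.x,[0,.06,0]),T(*r.x,[0,-.06,0]))
    if n=="clamp": print("tip",lever(r.x,.123),tri(s,(261.6,241.6),t,(216.6,233.4)))
E
python3 fit.py
```

```text
clamp [ 0.4855  0.0131 -0.4441  0.1657]
[[-0.6, -0.6], [1.0, -0.4], [-0.6, 0.8], [-0.6, 0.4], [-0.8, -2.6], [1.0, -1.5], [1.5, -2.3], [-0.4, 0.0], [0.1, 0.2], [-0.6, 0.3]]
tip [ 0.4635933  -0.03296726  0.18391938] (array([ 0.46613441, -0.03180324,  0.17258767]), np.float64(0.0022440316565874065))
rack [ 0.543  -0.2803 -0.0301]
[[-0.1, 0.1], [-1.1, 0.5], [1.6, -0.4], [-0.5, -0.0], [0.2, 0.4], [-0.8, -1.3], [0.9, -0.3]]
[ 0.54483068 -0.22030527  0.        ] [ 0.54122047 -0.34025095  0.        ]
hand [ 0.5426 -0.2172 -0.0876]
[[-0.9, 0.1], [-0.6, 1.1], [-0.7, -1.2], [0.2, -1.0], [1.1, -0.4], [0.0, -1.0]]
```

Emit:
{"op": "servo_tool", "data": {"moves": [[[0, 0, 0, 0, 0, 9.9, 85], [0, 0, 0, 0, 0, 9.9, 85], [0, 0, 0, 0, 0, 9.9, 85], [0, 0, 0, 0, 0, 9.9, 85], [0, 0, 0, 0, 0, 9.9, 85], [0, 0, 0, 0, 0, 9.9, 85], [0, 0, 0, 0, 0, 9.9, 85], [0, 0, 0, 0, 0, 9.9, 85], [0, 0, 0, 0, 0, 9.9, 85], [0, 0, 0, 0, 0, 9.9, 85], [0, 0, 0, 0, 0, 9.6, 85], [0, 0, 0, 0, 0, 0, 85]]]}}

```text
time: 1.6
tool_pos: [0.1815, -0.5977, 0.2446]
tool_rot: [0.0, -0.697, 0.717, 0.0]
contact_force: [0.8, 0.4, -1.2]
gripper_width: 0.996
grasp_force: 0.0
```

```bash
cat > go.py <<'E'
# go.py x y z [tool-z dir: lean(rad toward clamp-local) etc. given as target rotation via function]
from h import *
from plant import manip
def st():
    s=manip.state(); return s,np.array(s["tool_pos"]),R.from_quat(s["tool_rot"],scalar_first=True)
def delta(p,Rt):
    s,q,r=st(); d=r.inv().apply(np.array(p)-q)*1e3; w=np.degrees((r.inv()*Rt).as_rotvec())
    print("d mm",d.round(1),"rot deg",w.round(1),"| tcp",q.round(4),"j",s["joint_pos"].round(2),"F",s["contact_force"].round(1),"w",round(s["gripper_width"]*85.4,1),"g",round(s["grasp_force"],1),"t",s["time"])
def down(phi): return R.from_matrix(np.c_[[np.cos(phi),np.sin(phi),0],[np.sin(phi),-np.cos(phi),0],[0,0,-1]])
E
python3 -c "
from go import *
delta([.5435,-.219,.245],down(-1.6))"
```

```text
d mm [-388.6 -351.3   -0. ] rot deg [0.  0.1 0.1] | tcp [ 0.1815 -0.5977  0.2446] j [-1.39  0.05  1.61 -0.    1.48  1.77] F [ 0.8  0.4 -1.2] w 85.0 g 0.0 t 1.6
```

Emit:
{"op": "servo_tool", "data": {"moves": [[[-35.3, -31.9, 0, 0, 0, 0, 85], [-35.3, -31.9, 0, 0, 0, 0, 85], [-35.3, -31.9, 0, 0, 0, 0, 85], [-35.3, -31.9, 0, 0, 0, 0, 85], [-35.3, -31.9, 0, 0, 0, 0, 85], [-35.3, -31.9, 0, 0, 0, 0, 85], [-35.3, -31.9, 0, 0, 0, 0, 85], [-35.3, -31.9, 0, 0, 0, 0, 85], [-35.3, -31.9, 0, 0, 0, 0, 85], [-35.3, -31.9, 0, 0, 0, 0, 85], [-35.6, -32.3, 0, 0, 0, 0, 85], [0, 0, 0, 0, 0, 0, 85]]]}}

```text
time: 3.1
tool_pos: [0.5457, -0.2178, 0.2449]
tool_rot: [0.0, -0.699, 0.715, 0.0]
contact_force: [-0.4, -1.2, 0.2]
gripper_width: 0.997
grasp_force: 0.0
```

```bash
python3 -c "
from go import *
delta([.5435,-.219,.136],down(-1.6))
for n in('scene','top'):
    f=manip.grab_frame(n); np.savez(n+'1.npz',**{k:np.array(f[k]) for k in f})
s,t=cam('scene1'),cam('top1')
cv2.imwrite('pics/d1.png',np.hstack([crop(s,245,120,100,140,4),crop(t,260,130,100,140,4)]))"
```

```text
d mm [  1.3   2.1 108.9] rot deg [0.  0.  0.4] | tcp [ 0.5457 -0.2178  0.2449] j [-0.51 -0.04  1.7   0.    1.48  2.66] F [-0.4 -1.2  0.2] w 85.1 g 0.0 t 3.1
```

View pics/d1.png

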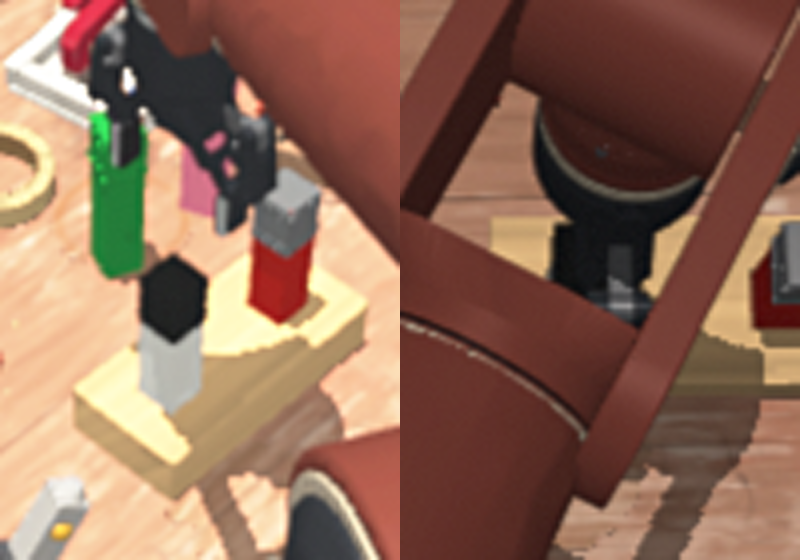

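The gripper hangs above and behind the handle at (175,290), with the fingertips at (122,150) and (230,215). It's clear of the red tube, and no hole shows on the near faces. Now I'll lower and grip.

Emit:
{"op": "servo_tool", "data": {"moves": [[[1.3, 2.1, 30, 0, 0, 0.4, 85], [0, 0, 30, 0, 0, 0, 85], [0, 0, 25, 0, 0, 0, 85], [0, 0, 15, 0, 0, 0, 85], [0, 0, 9, 0, 0, 0, 85], [0, 0, 0, 0, 0, 0, 60], [0, 0, 0, 0, 0, 0, 40], [0, 0, 0, 0, 0, 0, 30], [0, 0, 0, 0, 0, 0, 30], [0, 0, 0, 0, 0, 0, 30], [0, 0, 0, 0, 0, 0, 30], [0, 0, 0, 0, 0, 0, 30]]]}}

```text
time: 4.7
tool_pos: [0.5432, -0.2218, 0.1377]
tool_rot: [0.001, -0.694, 0.72, -0.001]
contact_force: [2.3, -0.0, 5.4]
gripper_width: 0.411
grasp_force: 60.3
```

Emit:
{"op": "servo_tool", "data": {"moves": [[[0, 0, -10, 0, 0, 0, 30], [0, 0, -20, 0, 0, 0, 30], [0, 0, -30, 0, 0, 0, 30], [0, 0, -40, 0, 0, 0, 30], [0, 0, -40, 0, 0, 0, 30], [0, 0, -35, 0, 0, 0, 30], [0, 0, 0, 0, 0, 0, 30], [0, 0, 0, 0, 0, 0, 30]]]}}

```text
time: 5.7
tool_pos: [0.5412, -0.2208, 0.3083]
tool_rot: [-0.001, -0.694, 0.72, 0.002]
contact_force: [0.4, 0.1, -2.7]
gripper_width: 0.416
grasp_force: 60.6
```

```bash
cat >> go.py <<'E'
def tgt(v,zmouth,hd=.1227,ox=0.,oy=0.):
    """v=(x,y,yaw,q) clamp; mouth at stub_tip z=zmouth; ox,oy = handle axis offset in tool x,y (m) -> TCP pos, rot"""
    a=np.radians(34)-v[3]; Rs=R.from_euler('z',v[2])*R.from_euler('x',a)
    h=Rs.as_matrix(); Rt=R.from_matrix(np.c_[h[:,1],h[:,0],-h[:,2]])
    tip=np.array([v[0],v[1],.072])+.123*h[:,2]
    m=tip+zmouth*h[:,2]
    return m-Rt.apply([ox,oy,hd]),Rt
E
python3 -c "
from go import *
p,r=tgt((.4855,.0131,-.444,.13),.06); print(p,r.as_matrix().round(2).tolist())
delta(p,r)"
```

```text
[ 0.42680184 -0.11029938  0.3454586 ] [[0.38, 0.9, 0.19], [0.81, -0.43, 0.4], [0.45, 0.0, -0.89]]
d mm [-106.3  118.5  -36.4] rot deg [  36.     7.8 -153. ] | tcp [ 0.5412 -0.2208  0.3083] j [-0.51 -0.07  1.63 -0.    1.59  2.66] F [ 0.4  0.1 -2.7] w 35.5 g 60.6 t 5.7
```

Emit:
{"op": "servo_tool", "data": {"moves": [[[0, 0, 0, 0, 0, -10.5, 30], [0, 0, 0, 0, 0, -10.5, 30], [0, 0, 0, 0, 0, -10.5, 30], [0, 0, 0, 0, 0, -10.5, 30], [0, 0, 0, 0, 0, -10.5, 30], [0, 0, 0, 0, 0, -10.5, 30], [0, 0, 0, 0, 0, -10.5, 30], [0, 0, 0, 0, 0, -10.5, 30], [0, 0, 0, 0, 0, -10.5, 30], [0, 0, 0, 0, 0, -10.5, 30], [0, 0, 0, 0, 0, -10.5, 30], [0, 0, 0, 0, 0, -10.5, 30]]]}}

```text
time: 7.2
tool_pos: [0.541, -0.2207, 0.3073]
tool_rot: [-0.002, 0.956, 0.294, -0.002]
contact_force: [0.1, -0.1, -1.1]
gripper_width: 0.417
grasp_force: 60.1
```

Emit:
{"op": "servo_tool", "data": {"moves": [[[0, 0, 0, 0, 0, -10.1, 30], [0, 0, 0, 0, 0, -10.1, 30], [0, 0, 0, 0, 0, -10.1, 30], [0, 0, 0, 0, 0, 0, 30]]]}}

```text
time: 7.7
tool_pos: [0.5412, -0.2208, 0.3079]
tool_rot: [-0.002, 0.848, 0.53, -0.001]
contact_force: [-0.1, -0.4, -1.5]
gripper_width: 0.416
grasp_force: 60.2
```

```bash
python3 -c "
from go import *
p,r=tgt((.4855,.0131,-.444,.13),.06); print(p,r.as_matrix().round(2).tolist())
delta(p,r)
for n in('scene','top'):
    f=manip.grab_frame(n); np.savez(n+'2.npz',**{k:np.array(f[k]) for k in f})
s,t=cam('scene2'),cam('top2')
_,q,rr=st(); m=q+rr.apply([0,0,.1227]); print(m,proj(s,m),proj(t,m))
cv2.imwrite('pics/d2.png',np.hstack([crop(s,215,110,130,150,3),crop(t,240,130,130,150,3)]))"
```

```text
[ 0.42680184 -0.11029938  0.3454586 ] [[0.38, 0.9, 0.19], [0.81, -0.43, 0.4], [0.45, 0.0, -0.89]]
d mm [  49.3 -151.4  -36.7] rot deg [-0.2 26.5 -0.6] | tcp [ 0.5412 -0.2208  0.3079] j [-0.51 -0.07  1.63 -0.    1.59 -0.06] F [-0.1 -0.4 -1.5] w 35.5 g 60.2 t 7.7
[ 0.54114364 -0.2207311   0.1863962 ] [290.03510474 183.66816562] [308.32646669 193.0419082 ]
```

View pics/d2.png

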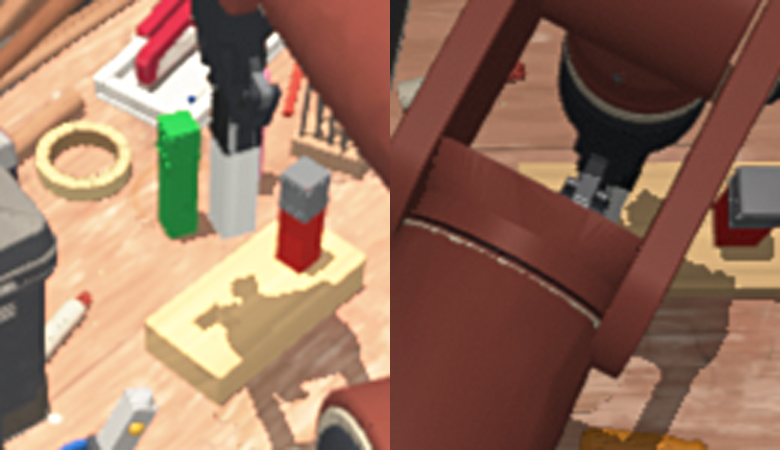

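The handle hangs with its mouth near crop (235,236), and again no hole is obvious. I've now seen all four faces, so this is a contrast problem. I'll enhance both scene views.

```bash
python3 -c "
from go import *
def enh(c,x,y,w,h,lo,hi):
    g=c[0][y:y+h,x:x+w].astype(float); g=np.clip((g-lo)/(hi-lo)*255,0,255).astype(np.uint8)
    return cv2.resize(g,(400,600),interpolation=cv2.INTER_NEAREST)
s0,s2=cam('scene0'),cam('scene2')
g=s0[0][195:228,278:300].min(axis=2); print(np.percentile(g,[5,50,95]))
g=s2[0][160:190,285:301].min(axis=2); print(np.percentile(g,[5,50,95]))
cv2.imwrite('pics/d3.png',np.hstack([enh(s0,276,194,28,42,120,240),enh(s2,280,154,28,42,120,240)]))"
```

```text
[ 31. 174. 194.]
[152. 179. 186.]
```

View pics/d3.png

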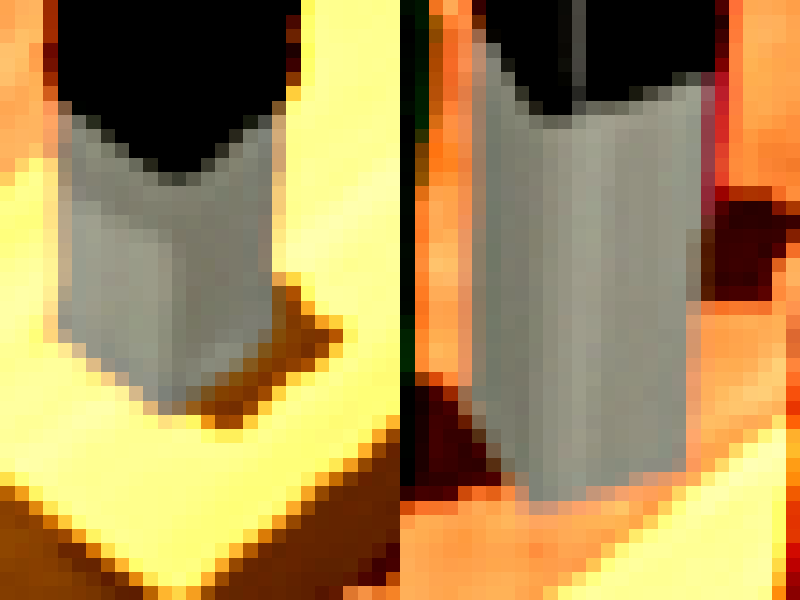

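No hole shows on the wide lit face, which was the world +x side. The hole must therefore be on the shaded side that faced the robot at the start. A half turn of the wrist is out of joint range, so I'll turn back, check the hole, re-seat the handle in its pocket and regrip with the hand turned.

Emit:
{"op": "servo_tool", "data": {"moves": [[[0, 0, 0, 0, 0, 10.5, 30], [0, 0, 0, 0, 0, 10.5, 30], [0, 0, 0, 0, 0, 10.5, 30], [0, 0, 0, 0, 0, 10.5, 30], [0, 0, 0, 0, 0, 10.5, 30], [0, 0, 0, 0, 0, 10.5, 30], [0, 0, 0, 0, 0, 10.5, 30], [0, 0, 0, 0, 0, 10.5, 30], [0, 0, 0, 0, 0, 10.5, 30], [0, 0, 0, 0, 0, 10.5, 30], [0, 0, 0, 0, 0, 10.5, 30], [0, 0, 0, 0, 0, 10.5, 30]]]}}

```text
time: 9.3
tool_pos: [0.5419, -0.2212, 0.3103]
tool_rot: [0.0, 0.856, -0.517, -0.001]
contact_force: [-0.5, -0.5, -1.5]
gripper_width: 0.416
grasp_force: 60.6
```

Emit:
{"op": "servo_tool", "data": {"moves": [[[0, 0, 0, 0, 0, 10.1, 30], [0, 0, 0, 0, 0, 10.1, 30], [0, 0, 0, 0, 0, 10.1, 30], [0, 0, 0, 0, 0, 0, 30], [0, 0, 0, 0, 0, 0, 30]]]}}

```text
time: 9.93
tool_pos: [0.542, -0.2213, 0.3109]
tool_rot: [-0.0, -0.695, 0.719, 0.0]
contact_force: [-0.1, -0.6, -2.6]
gripper_width: 0.415
grasp_force: 60.6
```

```bash
python3 -c "
from go import *
delta([.5432,-.2218,.1377],down(-1.607))
f=manip.grab_frame('scene'); np.savez('scene3.npz',**{k:np.array(f[k]) for k in f})
f=manip.grab_frame('top'); np.savez('top3.npz',**{k:np.array(f[k]) for k in f})
s=cam('scene3');t=cam('top3')
a=crop(s,270,125,50,75,8); g=a.astype(float); g=np.clip((g-60)/170*255,0,255).astype(np.uint8)
cv2.imwrite('pics/d4.png',np.hstack([g,crop(t,280,155,50,75,8)]))
print(proj(s,[.5412,-.2208,.186]))"
```

```text
d mm [  0.5  -1.3 173.2] rot deg [0.  0.  0.1] | tcp [ 0.542  -0.2213  0.3109] j [-0.51 -0.07  1.63 -0.    1.59  2.66] F [-0.1 -0.6 -2.6] w 35.4 g 60.6 t 9.925
[290.031343   183.74518772]
```

View pics/d4.png

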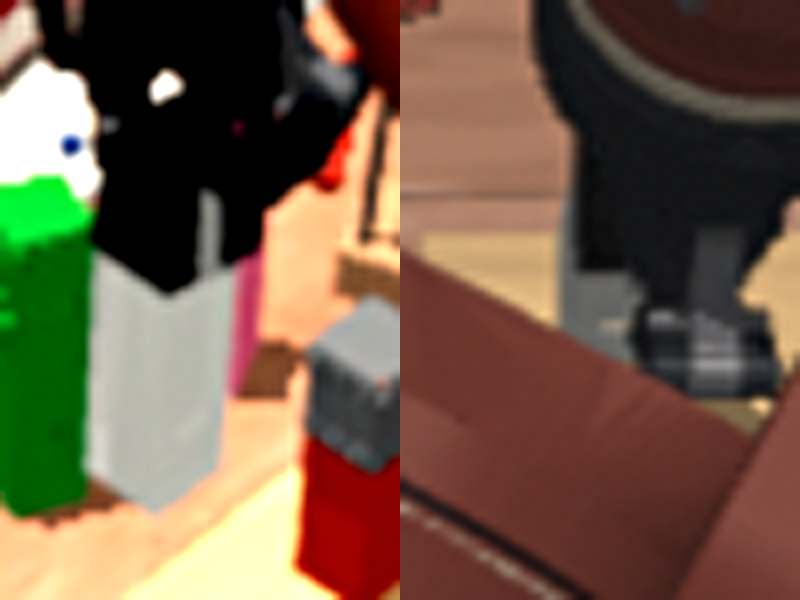

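The top view shows a bright patch at crop (605,325) on the robot-side face, and the scene view a faint patch at (190,430). I'll check the values.

```bash
python3 -c "
from go import *
s=cam('scene3');t=cam('top3')
print(s[0][160:190,280:300].mean(axis=2).astype(int))
print(t[0][186:202,298:312].mean(axis=2).astype(int))"
```

```text
[[ 74 139 178 189 191 190 180 163 122  68  33  29  45  83 141 172 180 186
  185 169]
 [ 76 141 179 188 188 187 186 186 174 139  91  87 136 160 177 185 186 186
  184 166]
 [ 73 139 177 188 188 186 183 185 188 180 162 160 179 185 184 183 184 186
  182 164]
 [ 73 139 178 189 188 185 182 183 187 187 186 184 183 183 181 182 184 185
  182 163]
 [ 73 139 178 189 188 185 182 183 185 184 183 182 182 181 180 181 185 185
  181 162]
 [ 74 140 179 188 188 184 181 182 184 183 183 181 181 181 181 181 184 185
  180 160]
 [ 78 154 184 188 187 184 181 181 184 183 183 180 181 180 180 181 184 185
  177 157]
 [ 80 163 188 188 187 184 181 183 185 183 182 181 179 180 180 181 184 184
  177 155]
 [ 79 163 187 189 187 183 181 182 184 183 182 181 180 180 179 182 185 184
  177 156]
 [ 79 162 187 188 186 183 182 182 184 183 182 180 180 180 180 180 184 183
  174 153]
 [ 80 162 187 188 187 182 181 181 184 183 181 180 179 180 179 180 185 183
  172 153]
 [ 91 165 187 188 186 182 181 181 183 183 182 180 180 180 180 181 184 183
  172 150]
 [100 173 190 188 185 182 182 182 183 182 181 180 180 179 180 181 183 183
  171 
[... 1695 characters left out ...]
7 105  95  99 100 102 102 102 102  83  58  39  22]
 [177 148 105  95  99 102 102 101 102 101  87  80  50  21]
 [180 148 104  95  99 101 101 100 101 102 102  97  56  23]
 [186 151 105  95  99 100  99  99  99 100 102  66  27  35]
 [187 153 107  98  99  99  98 100 102 105 102  50  30  94]
 [131 137 107 100 101 101 104 126 136 138 103  44  28  80]
 [ 81  86  88  99 102 102 106 118 122 122  76  28  18  39]
 [ 73  74  76  81  94 100 102 103 104 104  62  23  16  25]
 [ 74  74  74  74  78  85  95 101 103 105  87  39  19  28]
 [ 74  74  74  75  75  75  79  84  95 103 103  53  23  29]
 [ 73  75  75  73  74  74  75  74  80  87  94  67  42  42]
 [ 72  73  73  73  75  75  72  71  80  83  85  70  53  40]]
```

The bright streak, with a darker area above it, is the lit edge of the hole. So the hole faces the robot (world -x). Re-seating the handle.

Emit:
{"op": "servo_tool", "data": {"moves": [[[0.4, -1.5, 40, 0, 0, 0, 30], [0, 0, 50, 0, 0, 0, 30], [0, 0, 35, 0, 0, 0, 30], [0, 0, 0, 0, 0, 0, 30], [0, 0, 10, 0, 0, 0, 30], [0, 0, 10, 0, 0, 0, 30], [0, 0, 10, 0, 0, 0, 30], [0, 0, 0, 0, 0, 0, 30]]]}}

```text
time: 11.02
tool_pos: [0.5433, -0.2215, 0.1553]
tool_rot: [-0.0, -0.694, 0.72, 0.001]
contact_force: [-0.2, 0.7, -2.1]
gripper_width: 0.412
grasp_force: 62.4
```

Emit:
{"op": "servo_tool", "data": {"moves": [[[0, 0, 8, 0, 0, 0, 30], [0, 0, 8, 0, 0, 0, 30], [0, 0, 0, 0, 0, 0, 30]]]}}

```text
time: 11.4
tool_pos: [0.5434, -0.2215, 0.1392]
tool_rot: [-0.0, -0.694, 0.72, 0.001]
contact_force: [0.9, 0.3, -2.7]
gripper_width: 0.412
grasp_force: 62.4
```

Emit:
{"op": "servo_tool", "data": {"moves": [[[0, 0, 0.5, 0, 0, 0, 60], [0, 0, 0, 0, 0, 0, 85], [0, 0, 0, 0, 0, 0, 85], [0, 0, 0, 0, 0, 0, 85], [0, 0, -40, 0, 0, 0, 85], [0, 0, -50, 0, 0, 0, 85], [0, 0, 0, 0, 0, -10.6, 85], [0, 0, 0, 0, 0, -10.6, 85], [0, 0, 0, 0, 0, -10.6, 85], [0, 0, 0, 0, 0, -10.6, 85], [0, 0, 0, 0, 0, -10.6, 85], [0, 0, 0, 0, 0, -10.6, 85]]]}}

```text
time: 12.9
tool_pos: [0.5436, -0.2218, 0.2299]
tool_rot: [0.0, 0.97, -0.243, 0.0]
contact_force: [0.2, -0.1, -0.6]
gripper_width: 0.993
grasp_force: 0.0
```

Emit:
{"op": "servo_tool", "data": {"moves": [[[0, 0, 0, 0, 0, -10.6, 85], [0, 0, 0, 0, 0, -10.6, 85], [0, 0, 0, 0, 0, -10.6, 85], [0, 0, 0, 0, 0, -10.6, 85], [0, 0, 0, 0, 0, -10.6, 85], [0, 0, 0, 0, 0, -10.6, 85], [0, 0, 0, 0, 0, -10.6, 85], [0, 0, 0, 0, 0, -10.6, 85], [0, 0, 0, 0, 0, -10.6, 85], [0, 0, 0, 0, 0, -10.6, 85], [0, 0, 0, 0, 0, -9.8, 85], [0, 0, 0, 0, 0, 0, 85]]]}}

```text
time: 14.4
tool_pos: [0.5436, -0.2218, 0.2298]
tool_rot: [-0.0, 0.724, 0.689, -0.0]
contact_force: [0.2, -0.7, 0.1]
gripper_width: 0.994
grasp_force: 0.0
```

```bash
python3 -c "
from go import *
delta([.5432,-.2195,.137],down(np.pi-1.6))"
```

```text
d mm [ 2.2 -0.5 92.8] rot deg [-0.  -0.  -1.2] | tcp [ 0.5436 -0.2218  0.2298] j [-0.51 -0.03  1.72 -0.    1.45 -0.46] F [ 0.2 -0.7  0.1] w 84.9 g 0.0 t 14.4
```

Emit:
{"op": "servo_tool", "data": {"moves": [[[1.5, -0.4, 40, 0, 0, -1.0, 85], [0, 0, 33, 0, 0, 0, 85], [0, 0, 20, 0, 0, 0, 85], [0, 0, 0, 0, 0, 0, 60], [0, 0, 0, 0, 0, 0, 30], [0, 0, 0, 0, 0, 0, 30], [0, 0, 0, 0, 0, 0, 30], [0, 0, 0, 0, 0, 0, 30]]]}}

```text
time: 15.4
tool_pos: [0.5446, -0.2209, 0.139]
tool_rot: [0.002, 0.718, 0.696, 0.001]
contact_force: [0.8, 1.1, 6.9]
gripper_width: 0.413
grasp_force: 60.7
```

Emit:
{"op": "servo_tool", "data": {"moves": [[[0, 0, 0, 0, 0, 0, 30], [0, 0, -10, 0, 0, 0, 30], [0, 0, -20, 0, 0, 0, 30], [0, 0, -40, 0, 0, 0, 30], [0, 0, -50, 0, 0, 0, 30], [0, 0, -55, 0, 0, 0, 30], [0, 0, 0, 0, 0, 0, 30]]]}}

```text
time: 16.27
tool_pos: [0.5447, -0.2211, 0.318]
tool_rot: [0.004, 0.718, 0.696, 0.001]
contact_force: [0.3, -0.5, -2.8]
gripper_width: 0.415
grasp_force: 62.6
```

```bash
python3 -c "
from go import *
p,r=tgt((.4855,.0131,-.444,.13),.06); print(p)
delta(p,r)"
```

```text
[ 0.42680184 -0.11029938  0.3454586 ]
d mm [ 107.1 -121.   -28.8] rot deg [-5.  26.3 23.4] | tcp [ 0.5447 -0.2211  0.318 ] j [-0.51 -0.07  1.62 -0.    1.59 -0.48] F [ 0.3 -0.5 -2.8] w 35.4 g 62.6 t 16.275
```

Emit:
{"op": "servo_tool", "data": {"moves": [[[26.8, -30.2, -7.2, 0, 0, 0, 30], [26.8, -30.2, -7.2, 0, 0, 0, 30], [26.8, -30.2, -7.2, 0, 0, 0, 30], [26.7, -30.2, -7.2, 0, 0, 0, 30], [0, 0, 0, 0, 0, 7.9, 30], [0, 0, 0, 0, 0, 7.9, 30], [0, 0, 0, 0, 0, 7.9, 30], [0, 0, 0, 0, 8.8, 0, 30], [0, 0, 0, 0, 8.8, 0, 30], [0, 0, 0, 0, 8.8, 0, 30], [0, 0, 0, 0, 0, 0, 30], [0, 0, 0, 0, 0, 0, 30]]]}}

```text
time: 17.77
tool_pos: [0.4254, -0.1093, 0.3396]
tool_rot: [-0.122, 0.823, 0.52, 0.192]
contact_force: [-0.1, -0.1, -1.5]
gripper_width: 0.412
grasp_force: 62.5
```

```bash
python3 -c "
from go import *
p,r=tgt((.4855,.0131,-.444,.13),.06); print(p)
delta(p,r)
for n in('scene','top'):
    f=manip.grab_frame(n); np.savez(n+'4.npz',**{k:np.array(f[k]) for k in f})
s,t=cam('scene4'),cam('top4')
_,q,rr=st(); m=q+rr.apply([0,0,.124])
for c in(s,t): print(proj(c,m), proj(c,q))
a=np.hstack([crop(s,225,180,66,100,6),crop(t,180,180,66,100,6)])
cv2.imwrite('pics/d5.png',a);print(a.shape)"
```

```text
[ 0.42680184 -0.11029938  0.3454586 ]
d mm [ 2.4  1.6 -5.4] rot deg [-0.1  0.2 -0. ] | tcp [ 0.4254 -0.1093  0.3396] j [-0.69 -0.46  1.94  0.45  1.76 -0.19] F [-0.1 -0.1 -1.5] w 35.2 g 62.5 t 17.775
[274.62860734 224.83294786] [297.40115666 187.63726083]
[226.80486791 237.25169063] [249.72877778 242.1475043 ]
(600, 792, 3)
```

View pics/d5.png

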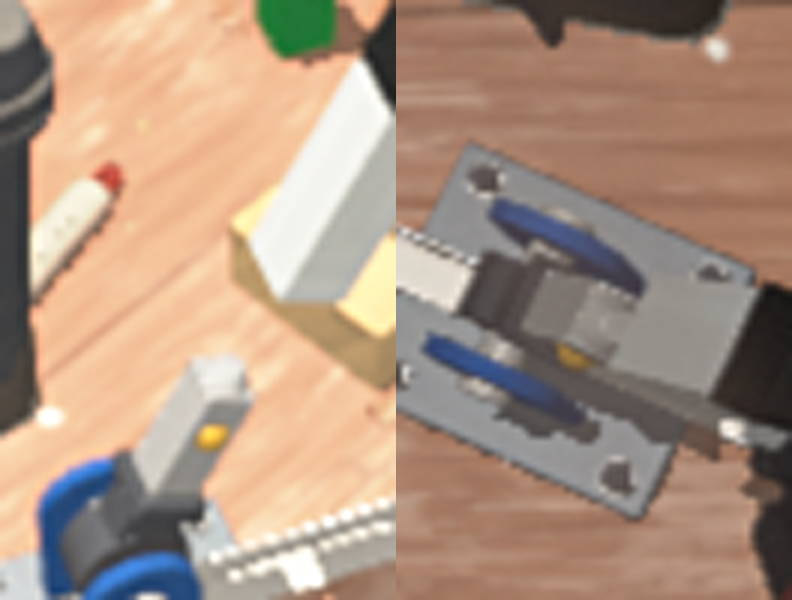

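The handle points at the stub in both views: mouth corners at scene (267,220), (272,230), (281,230) and top (221,226), (216,240). The button is at scene (260.3,252.7) and top (209.3,239.3). Now I'll fit the relative errors.

```bash
cat > fit2.py <<'E'
from go import *
from scipy.optimize import least_squares
s,t=cam('scene4'),cam('top4')
S=lambda x,y:(225+x/6,180+y/6)
Tp=lambda x,y:(180+(x-396)/6,180+y/6)
def stubp(v,px,py,d):
    Rs=R.from_euler('z',v[2])*R.from_euler('x',np.radians(34)-v[3]); return np.array([v[0],v[1],.072])+Rs.apply([px,py,d])
_,q,r=st(); H=r.as_matrix(); hx,hy,hz=H[:,1],H[:,0],-H[:,2]
m=q-.124*hz
# handle residuals with free mouth offset (true - modelled), camera bias check
print("handle: measured-pred px")
hm=[(s,1,1,0,S(250,240)),(s,-1,1,0,S(280,298)),(s,-1,-1,0,S(337,303)),(t,1,1,0,Tp(640,275)),(t,-1,1,0,Tp(610,362)),(s,1,1,.103,S(360,65)),(t,1,1,.103,Tp(757,288)),(t,-1,1,.103,Tp(715,400))]
P=lambda o,a,b,d:m+hx*(a*.0165+o[0])+hy*(b*.0165+o[1])+hz*(d+o[2])
f=lambda o:np.concatenate([proj(c,P(o,a,b,d))-u for c,a,b,d,u in hm])
print(f([0,0,0]).reshape(-1,2).round(1).tolist())
o=least_squares(f,[0,0,0],x_scale=.01).x; print("handle offset hx,hy,hz mm",(o*1e3).round(1)); print(f(o).reshape(-1,2).round(1).tolist())
g=lambda w:np.concatenate([proj(c,p)-u for c,p,u in [
 (s,stubp(w,-.015,0,.09),(260.3,252.7)),(t,stubp(w,-.015,0,.09),(209.3,239.3)),
 (s,stubp(w,.012,.012,.113),S(200,362)),(s,stubp(w,-.012,-.012,.113),S(250,402)),
 (s,stubp(w,.012,.012,w[4]),S(133,483)),(s,stubp(w,-.012,-.012,w[5]),S(193,500)),
 (t,stubp(w,.012,.012,w[6]),Tp(545,268)),(t,stubp(w,-.012,.012,w[7]),Tp(525,335)),
 (s,stubp(w,0,0,.123),S(222,362)),(t,stubp(w,0,0,.123),Tp(603,318))]]+[[(w[2]+.444)*100]])
w=least_squares(g,[.4855,.0131,-.444,.1,.05,.05,.05,.06],x_scale=.01).x; print(w.round(4)); print(g(w)[:-1].reshape(-1,2).round(1).tolist())
E
python3 fit2.py
```

```text
handle: measured-pred px
[[-0.1, -0.2], [-0.2, -0.1], [1.6, -0.6], [2.3, -0.1], [-0.1, 1.2], [-0.1, -1.9], [1.0, 0.2], [-0.3, -0.5]]
handle offset hx,hy,hz mm [-0.2  0.4 -2.2]
[[-0.6, 0.4], [-0.6, 0.6], [1.1, 0.1], [1.8, -0.2], [-0.7, 1.2], [-0.6, -1.2], [0.3, 0.2], [-0.9, -0.6]]
[ 0.4822  0.0114 -0.4455  0.2018  0.0339  0.0436  0.0475  0.0651]
[[0.1, 0.2], [-0.9, 0.9], [-2.6, -1.4], [0.7, -1.3], [-2.0, -1.0], [0.6, 0.3], [-0.1, 0.9], [-0.0, 0.1], [1.0, -0.7], [0.5, 1.1]]
```

```bash
cat >> fit2.py <<'E'
for q0 in (.12,.15):
    g2=lambda w:np.r_[g(w),(w[3]-q0)*1000]
    w=least_squares(g2,w,x_scale=.01,loss="soft_l1").x; print(w.round(4)); print(g(w)[:-1].reshape(-1,2).round(1).tolist())
    p,rr=tgt(w[:4],.015,hd=.124); print("tip",stubp(w,0,0,.123)); delta(p,rr)
E
python3 fit2.py | tail -6
```

```text
tip [ 0.46212301 -0.03237731  0.1814741 ]
d mm [ 3.4 -0.  41.2] rot deg [-0.   0.8  0. ] | tcp [ 0.4259 -0.1089  0.3406] j [-0.69 -0.46  1.94  0.45  1.76 -0.19] F [-0.1 -0.3 -1.6] w 35.2 g 62.5 t 17.875
[ 0.4849  0.0162 -0.4432  0.15    0.0338  0.0477  0.0576  0.0724]
[[-0.4, 0.7], [-1.2, 0.6], [-2.7, -1.1], [0.5, -0.7], [-3.4, -0.7], [-0.1, -0.1], [-0.0, 0.4], [0.0, -0.2], [1.0, -0.3], [1.0, 1.1]]
tip [ 0.46229767 -0.03147794  0.18310628]
d mm [ 9.1 -0.3 40.1] rot deg [-0.  -0.9  0.1] | tcp [ 0.4259 -0.1089  0.3406] j [-0.69 -0.46  1.94  0.45  1.76 -0.19] F [-0.1 -0.3 -1.6] w 35.2 g 62.5 t 17.875
```

Emit:
{"op": "servo_tool", "data": {"moves": [[[6, 0, 20, 0, 0, 0, 30], [0, 0, 20, 0, 0, 0, 30], [0, 0, 8, 0, 0, 0, 30], [0, 0, 7, 0, 0, 0, 30], [0, 0, 5, 0, 0, 0, 30], [0, 0, 0, 0, 0, 0, 30]]]}}

```text
time: 18.62
tool_pos: [0.4395, -0.0806, 0.2894]
tool_rot: [-0.122, 0.823, 0.52, 0.193]
contact_force: [0.3, 0.3, -2.5]
gripper_width: 0.412
grasp_force: 62.5
```

```bash
python3 -c "
from go import *
for q in(.12,.15):
  p,r=tgt((.4849,.0155,-.444,q),-.005,hd=.124)
  delta(p,r)
_,q,r=st(); print(r.inv().apply(np.array(manip.state()['contact_force'])), r.inv().apply(manip.state()['ft_torque']))"
```

```text
d mm [-4.5 -0.3  0. ] rot deg [-0.   0.7  0. ] | tcp [ 0.4395 -0.0806  0.2894] j [-0.62 -0.45  2.02  0.45  1.65 -0.16] F [ 0.3  0.3 -2.5] w 35.2 g 62.5 t 18.625
d mm [ 2.8 -0.3  0. ] rot deg [-0. -1.  0.] | tcp [ 0.4395 -0.0806  0.2894] j [-0.62 -0.45  2.02  0.45  1.65 -0.16] F [ 0.3  0.3 -2.5] w 35.2 g 62.5 t 18.625
[-0.72759078  0.15468604  2.41757518] [ 0.05415553 -0.39222964  0.04773711]
```

Emit:
{"op": "servo_tool", "data": {"moves": [[[0, 0, 5, 0, 0, 0, 30], [0, 0, 5, 0, 0, 0, 30], [0, 0, 0, 0, 0, 0, 30]]]}}

```text
time: 19.0
tool_pos: [0.4415, -0.0782, 0.2839]
tool_rot: [-0.12, 0.823, 0.521, 0.192]
contact_force: [-7.2, -6.9, 10.6]
gripper_width: 0.412
grasp_force: 64.3
```

```bash
cat >chk.py <<'E'
from go import *
for q in(.12,.15):
  p,r=tgt((.4849,.0155,-.444,q),-.073,hd=.124); delta(p,r)
_,q,r=st(); s=manip.state(); print(r.inv().apply(s['contact_force']).round(1), r.inv().apply(s['ft_torque']).round(2))
E
python3 chk.py
```

```text
d mm [-3.7 -1.2 61.7] rot deg [0.1 0.9 0.1] | tcp [ 0.4415 -0.0782  0.2839] j [-0.61 -0.45  2.02  0.45  1.64 -0.16] F [-7.2 -6.9 10.6] w 35.2 g 64.3 t 19.0
d mm [ 1.5 -1.2 61.7] rot deg [ 0.1 -0.8  0.1] | tcp [ 0.4415 -0.0782  0.2839] j [-0.61 -0.45  2.02  0.45  1.64 -0.16] F [-7.2 -6.9 10.6] w 35.2 g 64.3 t 19.0
[ -3.7  -3.5 -13.7] [ 1.15 -1.24  0.08]
```

Emit:
{"op": "servo_tool", "data": {"moves": [[[-1.5, -2, -4, 0, 0, 0, 30], [0, 0, 0, 0, 0, 0, 30], [0, 0, 4, 0, 0, 0, 30], [0, 0, 2, 0, 0, 0, 30], [0, 0, 0, 0, 0, 0, 30]]]}}

```text
time: 19.62
tool_pos: [0.4396, -0.0762, 0.2772]
tool_rot: [-0.122, 0.823, 0.52, 0.193]
contact_force: [3.0, -2.5, -4.4]
gripper_width: 0.415
grasp_force: 62.3
```

```bash
python3 chk.py
```

```text
d mm [-1.8  1.6 55.2] rot deg [ 0.   0.7 -0. ] | tcp [ 0.4396 -0.0762  0.2772] j [-0.61 -0.45  2.04  0.45  1.63 -0.16] F [ 3.  -2.5 -4.4] w 35.4 g 62.3 t 19.625
d mm [ 3.4  1.6 55.2] rot deg [ 0. -1. -0.] | tcp [ 0.4396 -0.0762  0.2772] j [-0.61 -0.45  2.04  0.45  1.63 -0.16] F [ 3.  -2.5 -4.4] w 35.4 g 62.3 t 19.625
[-2.8  3.8  3.5] [-0.67 -0.76  0.04]
```

Emit:
{"op": "servo_tool", "data": {"moves": [[[-0.5, 1, 3, 0, 0, 0, 30], [0, 0, 3, 0, 0, 0, 30], [0, 0, 0, 0, 0, 0, 30]]]}}

```text
time: 20.0
tool_pos: [0.441, -0.0742, 0.2718]
tool_rot: [-0.123, 0.823, 0.52, 0.193]
contact_force: [-0.0, -0.9, -2.3]
gripper_width: 0.415
grasp_force: 62.5
```

```bash
python3 chk.py
```

```text
d mm [-1.7  1.2 49.4] rot deg [-0.1  0.7  0. ] | tcp [ 0.441  -0.0742  0.2718] j [-0.61 -0.44  2.04  0.45  1.62 -0.16] F [-0.  -0.9 -2.3] w 35.4 g 62.5 t 20.0
d mm [ 3.5  1.2 49.4] rot deg [-0.1 -1.   0. ] | tcp [ 0.441  -0.0742  0.2718] j [-0.61 -0.44  2.04  0.45  1.62 -0.16] F [-0.  -0.9 -2.3] w 35.4 g 62.5 t 20.0
[-1.7  0.4  1.7] [-0.   -0.5  -0.01]
```

Emit:
{"op": "servo_tool", "data": {"moves": [[[-0.4, 0, 4, 0, 0, 0, 30], [0, 0, 4, 0, 0, 0, 30], [0, 0, 4, 0, 0, 0, 30], [0, 0, 4, 0, 0, 0, 30], [0, 0, 0, 0, 0, 0, 30]]]}}

```text
time: 20.62
tool_pos: [0.444, -0.068, 0.2571]
tool_rot: [-0.123, 0.823, 0.52, 0.193]
contact_force: [-1.0, 1.9, -4.3]
gripper_width: 0.415
grasp_force: 62.5
```

```bash
python3 chk.py
```

```text
d mm [-1.2  1.2 33.1] rot deg [-0.1  0.7  0. ] | tcp [ 0.444  -0.068   0.2571] j [-0.59 -0.43  2.06  0.46  1.59 -0.16] F [-1.   1.9 -4.3] w 35.4 g 62.5 t 20.625
d mm [ 4.   1.2 33.1] rot deg [-0.1 -1.   0. ] | tcp [ 0.444  -0.068   0.2571] j [-0.59 -0.43  2.06  0.46  1.59 -0.16] F [-1.   1.9 -4.3] w 35.4 g 62.5 t 20.625
[-0.7 -1.8  4.4] [ 0.47 -0.28  0.11]
```

Emit:
{"op": "servo_tool", "data": {"moves": [[[0, -0.3, 5, 0, 0, 0, 30], [0, 0, 5, 0, 0, 0, 30], [0, 0, 5, 0, 0, 0, 30], [0, 0, 5, 0, 0, 0, 30], [0, 0, 0, 0, 0, 0, 30]]]}}

```text
time: 21.25
tool_pos: [0.4477, -0.06, 0.2392]
tool_rot: [-0.122, 0.823, 0.52, 0.193]
contact_force: [-0.8, 1.8, -5.2]
gripper_width: 0.411
grasp_force: 62.4
```

```bash
python3 chk.py
```

```text
d mm [-1.2  1.2 13.2] rot deg [-0.   0.7  0. ] | tcp [ 0.4477 -0.06    0.2392] j [-0.57 -0.42  2.08  0.46  1.55 -0.15] F [-0.8  1.8 -5.2] w 35.1 g 62.4 t 21.25
d mm [ 4.   1.2 13.2] rot deg [-0. -1.  0.] | tcp [ 0.4477 -0.06    0.2392] j [-0.57 -0.42  2.08  0.46  1.55 -0.15] F [-0.8  1.8 -5.2] w 35.1 g 62.4 t 21.25
[-1.2 -1.4  5.2] [ 0.46 -0.28  0.02]
```

Emit:
{"op": "servo_tool", "data": {"moves": [[[0, 0, 4, 0, 0, 0, 30], [0, 0, 4, 0, 0, 0, 30], [0, 0, 3, 0, 0, 0, 30], [0, 0, 2, 0, 0, 0, 30], [0, 0, 0, 0, 0, 0, 30]]]}}

```text
time: 21.88
tool_pos: [0.4506, -0.0553, 0.2286]
tool_rot: [-0.121, 0.823, 0.52, 0.193]
contact_force: [-0.2, 1.1, -3.7]
gripper_width: 0.418
grasp_force: 62.4
```

```bash
python3 chk.py
```

```text
d mm [-1.3  0.5  1.2] rot deg [0.1 0.7 0. ] | tcp [ 0.4506 -0.0553  0.2286] j [-0.56 -0.41  2.09  0.46  1.52 -0.15] F [-0.2  1.1 -3.7] w 35.7 g 62.4 t 21.875
d mm [3.9 0.5 1.2] rot deg [ 0.1 -1.   0. ] | tcp [ 0.4506 -0.0553  0.2286] j [-0.56 -0.41  2.09  0.46  1.52 -0.15] F [-0.2  1.1 -3.7] w 35.7 g 62.4 t 21.875
[-0.9 -0.7  3.7] [ 0.16 -0.4  -0.  ]
```

Emit:
{"op": "servo_tool", "data": {"moves": [[[0, 0, 2, 0, 0, 0, 30], [0, 0, 2, 0, 0, 0, 30], [0, 0, 0, 0, 0, 0, 30]]]}}

```text
time: 22.25
tool_pos: [0.4515, -0.0544, 0.2269]
tool_rot: [-0.121, 0.823, 0.521, 0.193]
contact_force: [-5.5, -4.5, 4.8]
gripper_width: 0.417
grasp_force: 63.4
```

```bash
python3 chk.py
```

```text
d mm [-1.7  0.1 -0.8] rot deg [0.1 0.8 0.1] | tcp [ 0.4515 -0.0544  0.2269] j [-0.55 -0.41  2.09  0.46  1.52 -0.15] F [-5.5 -4.5  4.8] w 35.6 g 63.4 t 22.25
d mm [ 3.5  0.1 -0.7] rot deg [ 0.1 -0.9  0.1] | tcp [ 0.4515 -0.0544  0.2269] j [-0.55 -0.41  2.09  0.46  1.52 -0.15] F [-5.5 -4.5  4.8] w 35.6 g 63.4 t 22.25
[-3.6 -3.  -7.1] [ 0.68 -0.57 -0.06]
```

Emit:
{"op": "servo_tool", "data": {"moves": [[[0, 0, 2, 0, 0, 0, 30], [0, 0, 1, 0, 0, 0, 30], [0, 0, 0, 0, 0, 0, 30]]]}}

```text
time: 22.62
tool_pos: [0.4519, -0.0543, 0.2269]
tool_rot: [-0.12, 0.823, 0.521, 0.192]
contact_force: [-11.9, -8.2, 16.8]
gripper_width: 0.409
grasp_force: 65.5
```

```bash
python3 chk.py; python3 -c "
from go import *
f=manip.grab_frame('scene'); np.savez('scene5.npz',**{k:np.array(f[k]) for k in f})
s=cam('scene5'); cv2.imwrite('pics/d6.png',crop(s,225,200,80,75,8))"
```

```text
d mm [-1.9 -0.2 -0.9] rot deg [0.1 0.9 0.2] | tcp [ 0.4519 -0.0543  0.2269] j [-0.55 -0.41  2.09  0.46  1.51 -0.15] F [-11.9  -8.2  16.8] w 34.9 g 65.5 t 22.625
d mm [ 3.3 -0.1 -0.9] rot deg [ 0.1 -0.8  0.2] | tcp [ 0.4519 -0.0543  0.2269] j [-0.55 -0.41  2.09  0.46  1.51 -0.15] F [-11.9  -8.2  16.8] w 34.9 g 65.5 t 22.625
[ -3.8  -7.2 -20.6] [ 2.14 -0.98  0.05]
```

View pics/d6.png

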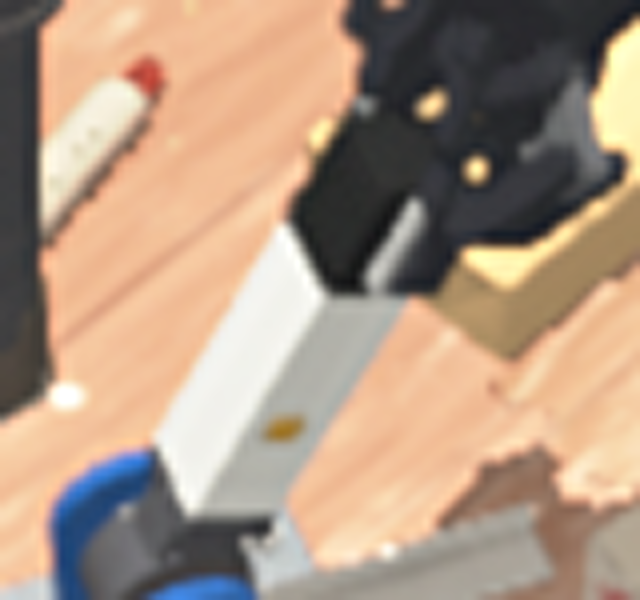

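The scene crop shows the tube on the collar and the brass button showing in the hole at (284,428), right at 40 mm above the mouth. Now I'll relax the push and throw the lever about the hinge, 174 mm ahead of the TCP.

Emit:
{"op": "servo_tool", "data": {"moves": [[[0, -0.5, -2.5, 0, 0, 0, 30], [0, 0, 0, 0, 0, 0, 30], [12.1, 0, 0.4, 0, -4, 0, 30], [12.1, 0, 0.4, 0, -4, 0, 30], [0, 0, 0, 0, 0, 0, 30]]]}}

```text
time: 23.3
tool_pos: [0.4614, -0.0336, 0.2367]
tool_rot: [-0.083, 0.834, 0.529, 0.135]
contact_force: [-4.9, -5.0, 9.2]
gripper_width: 0.413
grasp_force: 64.2
```

```bash
python3 chk.py; cat > chk2.py <<'E'
from go import *
_,q,r=st(); h=q+r.apply([0,0,.174]); z=-r.as_matrix()[:,2]; yd=np.array([-np.sin(-.444),np.cos(-.444),0])
print("hinge est",h,"lean deg toward -y",np.degrees(np.arctan2(-z@yd,z[2])))
E
python3 chk2.py
```

```text
d mm [-26.8  -0.    1.5] rot deg [0.2 8.9 0.2] | tcp [ 0.4614 -0.0336  0.2367] j [-0.42 -0.41  2.05  0.32  1.49 -0.  ] F [-4.9 -5.   9.2] w 35.3 g 64.2 t 23.3
d mm [-21.6   0.    0.8] rot deg [0.2 7.2 0.2] | tcp [ 0.4614 -0.0336  0.2367] j [-0.42 -0.41  2.05  0.32  1.49 -0.  ] F [-4.9 -5.   9.2] w 35.3 g 64.2 t 23.3
[ -3.4  -2.2 -10.8] [ 0.54 -1.14 -0.03]
hinge est [0.48552974 0.01530524 0.07140734] lean deg toward -y 18.243346114925835
```

Emit:
{"op": "servo_tool", "data": {"moves": [[[12.1, 0, 0, 0, -4, 0, 30], [12.1, 0, 0.4, 0, -4, 0, 30], [12.1, 0, 0.4, 0, -4, 0, 30], [12.1, 0, 0.4, 0, -4, 0, 30], [0, 0, 0, 0, 0, 0, 30]]]}}

```text
time: 23.92
tool_pos: [0.4821, 0.0098, 0.2458]
tool_rot: [-0.009, 0.845, 0.535, 0.018]
contact_force: [-1.6, -3.7, 9.9]
gripper_width: 0.415
grasp_force: 63.9
```

```bash
python3 chk.py|tail -1;python3 chk2.py
```

```text
[ -3.7   0.2 -10.1] [ 0.2  -1.07 -0.01]
hinge est [0.4858659  0.01578744 0.07190884] lean deg toward -y 2.3285031295385075
```

Emit:
{"op": "servo_tool", "data": {"moves": [[[12.1, 0, 0.2, 0, -4, 0, 30], [12.1, 0, 0.4, 0, -4, 0, 30], [12.1, 0, 0.4, 0, -4, 0, 30], [12.1, 0, 0.4, 0, -4, 0, 30], [9.1, 0, 0.2, 0, -3, 0, 30], [0, 0, 0, 0, 0, 0, 30]]]}}

```text
time: 24.68
tool_pos: [0.5067, 0.0615, 0.2388]
tool_rot: [0.079, 0.836, 0.529, -0.121]
contact_force: [0.5, -1.3, 8.7]
gripper_width: 0.413
grasp_force: 63.7
```

```bash
python3 chk.py|tail -2;python3 chk2.py
```

```text
d mm [-117.6   -0.3   45.1] rot deg [ 0.2 42.   0.2] | tcp [0.5067 0.0615 0.2388] j [ 0.1  -0.11  1.8  -0.25  1.6   0.56] F [ 0.5 -1.3  8.7] w 35.2 g 63.7 t 24.675
[-3.4  1.  -8.1] [-0.02 -0.95  0.01]
hinge est [0.48606132 0.01630328 0.0720487 ] lean deg toward -y -16.59752809299959
```

Emit:
{"op": "servo_tool", "data": {"moves": [[[6, 0, 0.1, 0, -2, 0, 30], [6, 0, 0.1, 0, -2, 0, 30], [1.5, 0, 0, 0, -0.5, 0, 30], [0, 0, 0, 0, 0, 0, 30], [0, 0, 0, 0, 0, 0, 30]]]}}

```text
time: 25.3
tool_pos: [0.5114, 0.071, 0.2355]
tool_rot: [0.1, 0.831, 0.524, -0.155]
contact_force: [-3.0, -7.6, 13.1]
gripper_width: 0.417
grasp_force: 63.8
```

```bash
python3 chk.py|tail -1;python3 chk2.py
```

```text
[-12.3   0.6  -9.3] [ 0.16 -1.62 -0.03]
hinge est [0.48493662 0.01379315 0.07331746] lean deg toward -y -21.235559294173918
```

Emit:
{"op": "servo_tool", "data": {"moves": [[[-1, 0, -1, 0, 0, 0, 30], [0, 0, 0, 0, 0, 0, 30], [0, 0, 0, 0, 0, 0, 50], [0, 0, 0, 0, 0, 0, 85], [0, 0, 0, 0, 0, 0, 85], [0, 0, 0, 0, 0, 0, 85], [0, 0, 0, 0, 0, 0, 85]]]}}

```text
time: 26.18
tool_pos: [0.5101, 0.0723, 0.2329]
tool_rot: [0.098, 0.831, 0.525, -0.155]
contact_force: [-0.4, -0.5, 0.3]
gripper_width: 0.998
grasp_force: 0.0
```

Emit:
{"op": "servo_tool", "data": {"moves": [[[0, 0, -15, 0, 0, 0, 85], [0, 0, -30, 0, 0, 0, 85], [0, 0, -40, 0, 0, 0, 85], [0, 0, -40, 0, 0, 0, 85], [0, 0, 0, 0, 0, 0, 85]]]}}

```text
time: 26.8
tool_pos: [0.5312, 0.1141, 0.355]
tool_rot: [0.099, 0.831, 0.525, -0.151]
contact_force: [-0.4, 0.5, -0.2]
gripper_width: 0.996
grasp_force: 0.0
```

```bash
python3 -c "
from go import *
v=(.4855,.0150,-.444)
for n in('scene','top'):
    f=manip.grab_frame(n); np.savez(n+'6.npz',**{k:np.array(f[k]) for k in f}); c=cam(n+'6')
    for q in(.8,.87,.95):
        h=(R.from_euler('z',v[2])*R.from_euler('x',np.radians(34)-q)).as_matrix(); o=np.array([v[0],v[1],.072])
        print(n,q,[proj(c,o+h[:,2]*d+h[:,1]*yy).round(1).tolist() for d,yy in((.153,0),(.201,-.018),(.201,.018))])
    hsv=cv2.cvtColor(c[0],cv2.COLOR_BGR2HSV)
    mk=(c[0].max(axis=2)<50).astype(np.uint8)
    N,l,stt,ce=cv2.connectedComponentsWithStats(mk)
    print([ (stt[i].tolist(),ce[i].round(1).tolist()) for i in range(1,N) if 60<stt[i,4]<3000 and 150<ce[i][0]<320 and 130<ce[i][1]<320])
"; python3 chk.py | tail -1
```

```text
scene 0.8 [[230.3, 239.9], [232.4, 225.6], [218.1, 231.9]]
scene 0.87 [[226.2, 241.8], [226.7, 227.9], [212.7, 234.7]]
scene 0.95 [[221.7, 244.1], [220.3, 230.8], [206.8, 238.2]]
[([177, 209, 24, 21, 157], [188.8, 220.1]), ([208, 231, 20, 22, 190], [218.6, 243.8])]
top 0.8 [[174.1, 213.7], [171.7, 210.4], [155.6, 203.5]]
top 0.87 [[169.6, 211.7], [165.2, 207.6], [149.8, 201.2]]
top 0.95 [[164.8, 209.7], [158.0, 204.6], [143.7, 198.7]]
[([141, 192, 33, 27, 514], [157.5, 205.0])]
[ 0.5 -0.1  0.6] [-0.01  0.23 -0.02]
```

```bash
python3 -c "
from go import *
c=cam('scene6')
h=(R.from_euler('z',-.444)*R.from_euler('x',np.radians(34)-.95)).as_matrix(); o=np.array([.4855,.015,.072])
print(proj(c,o+h[:,2]*.09-h[:,0]*.017))
hs=cv2.cvtColor(c[0],cv2.COLOR_BGR2HSV); m=cv2.inRange(hs,(18,130,60),(32,255,255))[230:300,200:270]
ys,xs=np.nonzero(m); print(len(xs),xs.mean()+200,ys.mean()+230)
print(manip.job_done())"
```

```text
[233.86597182 261.12676205]
6 233.5 260.5
the job is handed in; nothing more can be done
None
```

The handle is fully home on the stub with the button out in its hole, and the lever is thrown over to its stop, clamping the strip. The arm let go clear of everything and I handed the job in at about 27 s of the 48 s; the tool gave no verdict, and I didn't re-check the red tube or loose items after the last move.

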